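# Thread the key-ended punch through the guide stand into its die

## Task

Take the brass-headed punch out of the wooden rack and thread it down through the upper and the lower guide plate of the green stand, its head's broad side in line with the plates' long side. Its flat tongue will land on the die, whose slot is hidden: then, pressing only lightly, turn the punch anticlockwise by feel until the tongue drops into the slot, then leave it standing fully home. Be gentle with the stand throughout and leave the black-headed punch and the other things on the bench where they are.

Things in the scene. Friction and masses are not known exactly. Their poses are not given: they have to be found in the camera images.
- punch: Steel punch with brass head, upright in one of the rack's two holes; 154 mm long, about 0.2 kg. Origin at the centre of the lower end face, z up the shaft. From below: tongue 5 mm thick (x), 12 mm wide (y), 14 mm long; taper; round shaft 14 mm in diameter from 20 to 120 mm (collar 20 mm in diameter from 114 mm); head. In the rack its lower end is 10 mm above the bench.
- punch_tip (a point): The centre of the end face of the punch's tongue (same place as the origin of punch).
- punch_head (a point): Centre of the punch's brass head, 137 mm above punch_tip along the shaft: the point to grip. The head is a block 14 mm thick (punch x), 36 mm wide (punch y), 34 mm high. Grip it across its 14 mm (fingers closing along punch x). The tongue is wide in the same direction as the head. It enters in line with the plates: punch y along stand y, either way round.
- stand: Guide stand fixed to the bench: green base 80 x 116 x 12 mm, two steel columns at y = -44 and +44 mm, two aluminium guide plates 50 (x) x 110 (y) x 14 mm with tops at 58 and 110 mm; column nuts 5 mm above the upper plate are its highest points. Origin at the centre of the underside, z up. Contact forces of punch on stand adding up to over 45 N (pressing and twisting) are too hard.
- mouth (a point): Centre of the upper guide hole (16 mm in diameter, small chamfer), on the top face of the upper plate, 110 mm above the bench. Note: a bench lamp's shade, 135 mm wide, hangs about 0.5 m above the bench at x 0.57, y -0.33, with its arm sloping back and left from it; cross from right to left with the wrist nearer the robot than the shade.
- seat (a point): Centre of the floor of the die's slot, 16 mm above the bench, on the axis of the guide holes. The punch is home when punch_tip is here; when the tongue rests on the die's face, out of the slot, punch_tip is 12 mm above it.
- punch_rack: Fixed wooden rack 64 x 114 x 70 mm (54 x 104 mm above its 8 mm foot) with two upright holes 15 mm in diameter at y = -28 and +28 mm, 60 mm deep. Origin at the centre of the underside.
- round_punch: Loose punch with a black head and a round end, 40 mm shorter (its top 124 mm above the bench), standing in the other hole of the rack; leave it there. Origin at its lower end.
- flux_tin: Loose grey round tin, 57 mm in diameter, 30 mm high, behind the stand; bystander. Origin at the centre of its underside.
- matchbox: Loose yellow matchbox 46 x 59 x 15 mm behind the stand; bystander. Origin at the centre of its underside.
- brass_bowl: Loose brass bowl, 72 mm in diameter, 36 mm high, at the left behind the rack; bystander. Origin at the centre of its underside.
- lower_hole (a point): Centre of the lower guide hole (16 mm in diameter, small chamfer), on the top face of the lower plate, 58 mm above the bench, straight below the mouth.
- die_face (a point): Centre of the die's top face, 28 mm above the bench, below both holes. Its slot (12 mm deep, 6.6 mm wide, 14 mm long) is turned anticlockwise, seen from above, from the stand's y axis by an unmeasured 0.2 to 1.4 rad. The tongue drops in when the punch's y axis is within about 0.1 rad of it (a half turn makes no difference). The die sits in a round pot; it stays put while the tongue slides on it.

How it is judged:
By the outcome, as a careful person would: the job done as asked, in the order asked, and still so for the second after the job is handed in, with the robot touching nothing.
It also fails if it takes over 72 s, if anything falls off the work surface, if the arm or the gripper's body presses on something with over 40 N, if the wrist force passes 120 N, or if a joint passes its speed limit or range.

## Robot

A 7-joint arm with a two-finger parallel gripper is mounted at the origin on a cart in front of the work surface, level with it; the furniture and walls round the work are solid. World frame = base frame: x ahead of the robot, y to its left, z up, the work surface at z = 0. Lengths are in m, angles in rad, forces in N, time in s.
With the tool pointing down it reaches from about 0.4 to 0.85 m from the base axis. Payload 10.4 kg.
Tool frame: the origin (TCP) lies at the very end of the fingers, on their centre line; the grasp point (between the pads) lies 19 mm behind it; z points along the fingers, y is the line along which they close (so a half turn about z gives the same grasp; the last joint's range is limited). The gripper opens to 87 mm and grips with 3 to 60 N. Pads are 19 mm wide; open, the fingers measure 117 mm over their backs; the gripper's body (75 mm by 190 mm) begins 51 mm behind the grasp point.
Start: joints at [-1.138, 0.332, -0.065, 1.46, 0.022, 1.35, -0.088], TCP at [0.275, 0.561, 0.223] pointing down, gripper open.
Joint ranges: [-2.6, 2.6], [-0.5, 2.12], [-1.47, 1.34], [0.16, 2.42], [-1.27, 4.41], [0.06, 2.06], [-2.6, 2.6]. Speed limits (rad/s): [2.22, 2.22, 2.79, 2.79, 3.14, 3.14, 3.14].

## Interface

Orientations are given as a unit quaternion [w, x, y, z].
In Python, from station import get_state, imaging, ticket gives the robot as it stands.
- The arm moves only by the tool drive_tool, never from a script. Its argument "deltas" is a list of rows, each an object with "linear": the shift along the tool's x, y, z in m, a list of three; "twist": the turn, a rotation vector about the tool's x, y, z in rad, a list of three; "jaw": the finger opening in m, from 0 to 0.087. A call has 1 to 12 rows; each row is the pose to reach, as a shift and turn from the pose commanded when the call began, along the tool's axes at that moment; what a row does not reach only later rows make up. A row lasts 1/8 s, in which the tool goes at most 62.5 mm and 10.7 degrees, less where a joint would pass 70% of its speed; a pose out of reach is approached as far as the arm can. A call with a gripper value outside its range is refused whole. The fingers move at their own pace and stop on an object; "newtons" is the grip in N (left out, the last holds). Time passes only in rows, so rows that repeat a pose let the fingers close. It gives the time, the measured TCP pose, the force, the opening and the grip force at its end, in the units of the state.
- get_state(): the state, without advancing time (a new reading comes with each control period).
- imaging.read_camera(name): name is "scene" or "top" or "wrist"; returns a dict with "img" (400x640x3 uint8, red, green, blue), "camera_matrix" (3x3 intrinsics, pixels), "rvec" (rotation vector, rad) and "tvec" (3), from world to camera coordinates, as OpenCV has them. Camera axes: x right, y down, z forward; pixel columns grow to the right and rows downward; lengths in m; the calibration is good to about 2 mm. The wrist camera is an equidistant fisheye: a pixel r from the principal point sees the ray r / f radians off the axis. A picture is of the moment at which its call begins. There is no depth.
- ticket.job_done(): hands the job in; it is judged then, once.
The state is a dict: "time": time; "joint_pos": joint angles; "joint_velocities": joint speeds; "effort": joint torques, N m; "tcp_pos": TCP position; "tool_rot": TCP orientation; "force": force on the tool from outside, world axes, zero at the start; "ft_torque": the same for the moment, N m; "finger_gap": opening from 0.0 (shut) to 1.0 (fully open); "finger_force": force on a finger pad.
Only numpy, scipy, OpenCV 4.12 (cv2) and the standard library are available. Lean on these libraries where they do the work, as an engineer would, in place of code of your own. Each camera call takes 0.05 s, during which the arm holds its last target. There are 200 camera calls.

## Working session

There is one attempt and no reset: what is moved stays moved. The work goes in short steps, Python scripts to look and compute and a tool call to move; the robot and the scene stay as the last step left them, time stands still between calls to the robot, and variables do not carry over. Pictures are saved under pics/ and viewed, at most 10 in all, crops included, and the job is handed in when it is done.

Besides the shell and the picture viewer there is one more tool, called as name(argument=value, ...) on one line, values as JSON. drive_tool: Moves the arm, as the interface text tells. Its arguments: {"type":"object","properties":{"deltas":{"type":"array"},"newtons":{"type":"number"}},"required":["deltas"]}

```bash
ls; mkdir -p pics
python3 - <<'E'
from station import get_state, imaging
import cv2,numpy as np
s=get_state();print({k:np.round(v,4) for k,v in s.items()})
for n in("scene","top","wrist"):
    d=imaging.read_camera(n);cv2.imwrite(f"pics/{n}0.png",d["img"][...,::-1]);print(n,d["camera_matrix"].tolist(),d["rvec"],d["tvec"])
E
```

```text
pics
{'time': np.float64(0.0), 'joint_pos': array([-1.1376,  0.3328, -0.0647,  1.4612,  0.0215,  1.3502, -0.0885]), 'joint_velocities': array([ 0.0007, -0.0005, -0.0005, -0.0013,  0.0006,  0.0007, -0.0003]), 'effort': array([ 2.93000e-02, -6.21497e+01,  7.62000e-02, -3.94116e+01,
       -4.20000e-03, -2.81900e-01,  3.60000e-02]), 'tcp_pos': array([0.2748, 0.5607, 0.2217]), 'tool_rot': array([-2.000e-04,  2.259e-01,  9.741e-01, -1.000e-03]), 'force': array([-0.267 ,  0.0575,  0.2535]), 'ft_torque': array([ 0.0031, -0.0123, -0.0317]), 'finger_force': np.float64(0.0), 'finger_gap': np.float64(1.0012)}
scene [[482.08155620876875, 0.0, 320.5823297193984], [0.0, 482.08155620876875, 191.3483635181943], [0.0, 0.0, 1.0]] [ 2.26872376 -1.01068956  0.35268665] [-0.39299138  0.41632137  0.77879236]
top [[377.1096998010831, 0.0, 318.8928211381721], [0.0, 377.1096998010831, 202.56313971627625], [0.0, 0.0, 1.0]] [ 2.12662729 -2.14289638  0.20641341] [0.01798512 0.60878866 0.86897314]
wrist [[309.70691628693146, 0.0, 316.7461142178478], [0.0, 309.70691628693146, 197.83769200696983], [0.0, 0.0, 1.0]] [-2.44433603 -1.52304865 -0.22665282] [-0.62563978 -0.03406683  0.39234341]
```

View pics/scene0.png

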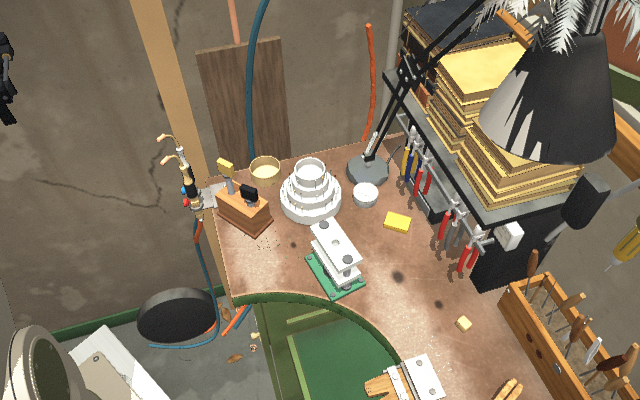

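View pics/top0.png

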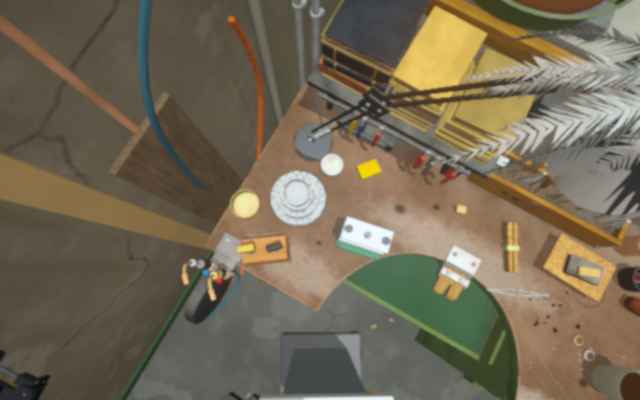

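The scene view shows the brass head near (225,168), the black head near (249,190) and the stand near (335,255). In the top view they are at (245,247), (274,246) and (366,235). Next I'll measure them.

```bash
cat > h.py <<'E'
import cv2,numpy as np
from station import get_state, imaging
from scipy.spatial.transform import Rotation as R
def cam(n,save=None):
    d=imaging.read_camera(n); d["n"]=n
    d["Rm"]=cv2.Rodrigues(np.array(d["rvec"],float))[0]; d["c"]=-d["Rm"].T@np.array(d["tvec"],float)
    if save: cv2.imwrite(save,d["img"][...,::-1])
    return d
def ray(d,p):
    K=np.array(d["camera_matrix"]);x=(p[0]-K[0,2])/K[0,0];y=(p[1]-K[1,2])/K[1,1]
    if d["n"]=="wrist":
        r=np.hypot(x,y);v=np.array([x/r*np.sin(r),y/r*np.sin(r),np.cos(r)]) if r>0 else np.array([0,0,1.])
    else: v=np.array([x,y,1.])
    v=d["Rm"].T@v;return v/np.linalg.norm(v)
def onplane(d,p,z):
    v=ray(d,p);return d["c"]+v*(z-d["c"][2])/v[2]
def tri(ds,ps):
    A=[];b=[]
    for d,p in zip(ds,ps):
        v=ray(d,p);M=np.eye(3)-np.outer(v,v);A.append(M);b.append(M@d["c"])
    A=np.vstack(A);b=np.hstack(b);X=np.linalg.lstsq(A,b,rcond=None)[0];return X,np.linalg.norm(A@X-b)
def proj(d,X):
    v=d["Rm"]@np.array(X,float)+np.array(d["tvec"],float);K=np.array(d["camera_matrix"])
    if d["n"]=="wrist":
        t=np.arctan2(np.hypot(v[0],v[1]),v[2]);v=np.array([*(v[:2]/np.hypot(v[0],v[1])*t),1])
    else: v=v/v[2]
    return (K@v)[:2]
E
python3 - <<'E'
from h import *
a=cam("scene");b=cam("top")
for n,X in(("brass",(( 225,168),(245,247))),("black",((249,188),(274,246))),("plate",((337,242),(366,235)))): print(n,tri((a,b),X))
print(proj(a,(0.275,.561,.22)),proj(b,(0.275,.561,.22)),a["c"],b["c"])
def crop(d,x,y,w,h,k):
    return cv2.resize(d["img"][y:y+h,x:x+w,::-1],None,fx=k,fy=k,interpolation=cv2.INTER_CUBIC)
i1=crop(a,200,140,180,170,3.5)[:595,:];i2=crop(b,220,190,190,80,3.3)
cv2.imwrite("pics/c1.png",i1);cv2.imwrite("pics/c2.png",i2)
E
```

```text
brass (array([0.49544547, 0.17667432, 0.13890185]), np.float64(0.0023149189659950153))
black (array([0.49962161, 0.11491603, 0.12055323]), np.float64(2.9164625547475907e-05))
plate (array([ 0.52574089, -0.09401319,  0.10481338]), np.float64(0.0031350445468322705))
[ 12.75514248 107.86596209] [ 23.6246409  367.34870103] [ 0.13863286 -0.41471584  0.86201795] [0.44533466 0.0274582  0.96280035]
```

View pics/c1.png

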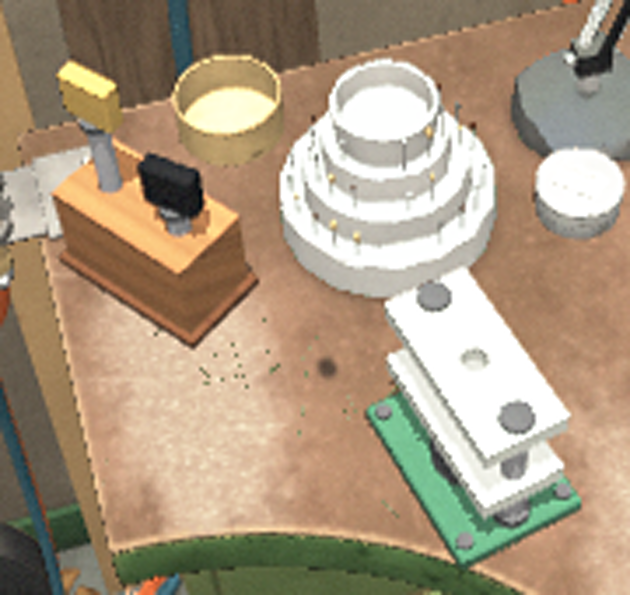

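View pics/c2.png

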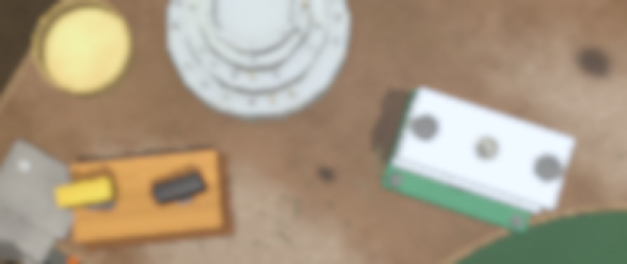

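View pics/wrist0.png

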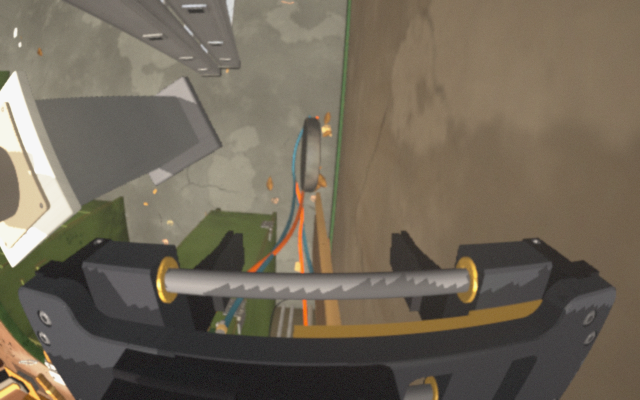

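The crops show the plate hole at top (367.6,234.8) and scene (335.4,242.6), with nuts either side. The brass head's broad side runs roughly along the rack's long axis. The wrist camera, off to the left, sees only floor and the fingers.

Run:
```python
from h import *
a=cam("scene");b=cam("top")
P={"n1":((324.3,224.3),(348.8,228.5)),"n2":((347.7,258.9),(385.8,240.6)),"hole":((335.4,242.6),(367.6,234.8)),"torch":((165,138),(186,275)),"torch2":((165,158),(186,275))}
for n,X in P.items(): print(n,*tri((a,b),X),"planes",onplane(a,X[0],.11)[:2],onplane(b,X[1],.11)[:2])
for d,(x,y,w,h) in((a,(205,150,45,35)),(b,(230,235,30,25))):
    hsv=cv2.cvtColor(d["img"],cv2.COLOR_RGB2HSV)[y:y+h,x:x+w]
    m=cv2.inRange(hsv,(22,110,90),(35,255,255))
    n,l,st,ce=cv2.connectedComponentsWithStats(m);i=1+st[1:,4].argmax();m=(l==i).astype(np.uint8)
    c=cv2.findContours(m,0,2)[0][0].reshape(-1,2)+(x,y)
    r=cv2.minAreaRect(c.astype(np.float32));print(d["n"],st[i],ce[i]+(x,y),cv2.boxPoints(r).tolist())
    q=[onplane(d,p,.164)[:2] for p in cv2.boxPoints(r)];print(np.round(q,4).tolist(),onplane(d,ce[i]+(x,y),.147 if d is a else .16))
    d["p"]=ce[i]+(x,y)
print(tri((a,b),(a["p"],b["p"])))
```

```text
n1 [ 0.53857163 -0.05322007  0.11122688] 0.0002600699447573351 planes [ 0.53938605 -0.05272471] [ 0.53855624 -0.05322582]
n2 [ 0.51021745 -0.13613937  0.11058973] 0.00036081980527610607 planes [ 0.51028527 -0.13578728] [ 0.51046766 -0.13641092]
hole [ 0.52359321 -0.09548766  0.10796719] 0.0008786284636303201 planes [ 0.52201265 -0.09602721] [ 0.52390922 -0.09557196]
torch [0.4389782  0.28055011 0.19696128] 0.00032001523890787796 planes [0.47844095 0.37127627] [0.4380478  0.30943822]
torch2 [0.43685491 0.30578256 0.1238564 ] 0.0022298489660249983 planes [0.44123686 0.32043931] [0.4380478  0.30943822]
scene [12 11 16  7 17] [224.88235294 164.29411765] [[216.37998962402344, 165.33999633789062], [216.99998474121094, 161.0], [232.11997985839844, 163.16000366210938], [231.49998474121094, 167.5]]
[[0.4751, 0.1752], [0.4835, 0.1834], [0.4997, 0.1565], [0.4912, 0.1486]] [0.49664756 0.1789564  0.147     ]
top [  7   9  17   9 115] [245.2        248.09565217] [[236.32310485839844, 245.5846405029297], [252.81541442871094, 243.5231170654297], [253.6923370361328, 250.5384979248047], [237.2000274658203, 252.6000213623047]]
[[0.4983, 0.1895], [0.5024, 0.155], [0.4877, 0.1528], [0.4837, 0.1872]] [0.49317427 0.17147078 0.16      ]
(array([0.49324204, 0.17267544, 0.1543265 ]), np.float64(0.0004641391301193851))
```

Run:
```python
from h import *
a=cam("scene");b=cam("top")
def X(pa,pb):
    va,vb=ray(a,pa)[:2],ray(b,pb)[:2]
    s=np.linalg.solve(np.c_[va,-vb],(b["c"]-a["c"])[:2]);return a["c"][:2]+va*s[0]
for pa,pb in(((137,0),(0,205)),((165,0),(0,155)),((165,100),(100,180)),((140,0),(100,215))): print("post",X(pa,pb))
for n,pa,pb in(("hose top",(262,30),(146,30)),("boardcorner",(197,50),(113,172)),("boardR",(285,40),(168,97)),("blue hose low",(250,140),(200,185)),("cake",(310,167),(296,192)),("lampjoint",(405,65),(373,103)),("torchtip",(165,136),(185,262)),("torch r",(185,140),(202,262))): print(n,*tri((a,b),(pa,pb)))
for z in(0,.01):print(onplane(b,(212,238),z),onplane(a,(197,185),z))
s=get_state();t=R.from_quat(np.roll(s["tool_rot"],-1));print(t.as_matrix())
w=cam("wrist");print("wristcam in tool",t.inv().apply(w["c"]-s["tcp_pos"]),t.inv().apply(w["Rm"][2]))
```

```text
post [0.52202117 0.38453315]
post [0.58212799 0.3948902 ]
post [1.47226314 2.43174096]
post [0.55482153 0.44045029]
hose top [0.89367838 0.40200108 0.21401947] 0.09122437763456294
boardcorner [0.64159335 0.42354557 0.23190698] 0.0008557682353397386
boardR [0.81657026 0.32989934 0.21065746] 0.010346719869755204
blue hose low [ 0.66946106  0.32208369 -0.00411832] 0.0023880172156395298
cake [0.62395276 0.06549811 0.11690794] 0.0024399323906726263
lampjoint [ 0.71405931 -0.07181348  0.3880583 ] 0.0015176037383622418
torchtip [0.45669935 0.29429161 0.18218345] 0.013394671796463132
torch r [0.46438579 0.25159537 0.19169412] 0.0003918337252072323
[0.52890628 0.28497485 0.        ] [4.82946863e-01 2.99339366e-01 1.11022302e-16]
[0.52803828 0.28230019 0.01      ] [0.47895258 0.29105584 0.01      ]
[[-8.97926978e-01  4.40144165e-01 -5.05542847e-04]
 [ 4.40144455e-01  8.97926416e-01 -1.00457441e-03]
 [ 1.17827108e-05 -1.12454635e-03 -9.99999368e-01]]
wristcam in tool [ 0.08186582  0.00142712 -0.16268933] [-2.92888270e-01  4.42365368e-04  9.56146571e-01]
```

```bash
cat >> h.py <<'E'
def plan(wps):
    """wps rows: x,y,z,psi(deg: direction of tool y). prints rows relative to current pose"""
    s=get_state();t=R.from_quat(np.roll(s["tool_rot"],-1));p=np.array(s["tcp_pos"])
    for x,y,z,psi in wps:
        q=np.deg2rad(psi);G=np.array([[-np.sin(q),np.cos(q),0],[np.cos(q),np.sin(q),0],[0,0,-1]]).T
        G=np.c_[[-np.sin(q),np.cos(q),0],[np.cos(q),np.sin(q),0],[0,0,-1.]]
        tw=(t.inv()*R.from_matrix(G)).as_rotvec()
        print(np.round(t.inv().apply(np.array([x,y,z])-p),4).tolist(),np.round(tw,4).tolist())
def say():
    s=get_state();t=R.from_quat(np.roll(s["tool_rot"],-1)).as_matrix()
    print("t",s["time"],"p",np.round(s["tcp_pos"],4),"psi",np.rad2deg(np.arctan2(t[1,1],t[0,1])).round(2),"z",t[:,2].round(4),"F",np.round(s["force"],2),"M",np.round(s["ft_torque"],3),"gap",s["finger_gap"],"ff",s["finger_force"],"q",np.round(s["joint_pos"],2))
E
python3 - <<'E'
from h import *
P=[(.275,.54,.26),(.275,.50,.30),(.28,.455,.33),(.29,.41,.33),(.305,.37,.33),(.33,.33,.33),(.36,.295,.33),(.39,.26,.33),(.42,.23,.32),(.45,.2,.3),(.475,.18,.28),(.493,.172,.26)]
plan([(*p,max(6.7,63.9-7.15*(i+1))) for i,p in enumerate(P)])
E
```

```text
[-0.0093, -0.0187, -0.0378] [-0.001, 0.0, 0.1245]
[-0.0269, -0.0547, -0.0777] [-0.001, 0.0001, 0.2493]
[-0.0512, -0.0929, -0.1077] [-0.001, 0.0001, 0.3741]
[-0.08, -0.1289, -0.1077] [-0.001, 0.0002, 0.4989]
[-0.111, -0.1582, -0.1076] [-0.001, 0.0003, 0.6237]
[-0.1511, -0.1832, -0.1076] [-0.001, 0.0003, 0.7485]
[-0.1934, -0.2014, -0.1076] [-0.001, 0.0004, 0.8733]
[-0.2358, -0.2196, -0.1076] [-0.001, 0.0005, 0.998]
[-0.2759, -0.2333, -0.0976] [-0.001, 0.0005, 0.998]
[-0.3161, -0.247, -0.0775] [-0.001, 0.0005, 0.998]
[-0.3473, -0.254, -0.0575] [-0.001, 0.0005, 0.998]
[-0.367, -0.2532, -0.0375] [-0.001, 0.0005, 0.998]
```

drive_tool(deltas=[{"linear": [-0.009,-0.019,-0.038],"twist": [0,0,0.125],"jaw": 0.087},{"linear": [-0.027,-0.055,-0.078],"twist": [0,0,0.25],"jaw": 0.087},{"linear": [-0.051,-0.093,-0.108],"twist": [0,0,0.374],"jaw": 0.087},{"linear": [-0.08,-0.129,-0.108],"twist": [0,0,0.5],"jaw": 0.087},{"linear": [-0.111,-0.158,-0.108],"twist": [0,0,0.624],"jaw": 0.087},{"linear": [-0.151,-0.183,-0.108],"twist": [0,0,0.749],"jaw": 0.087},{"linear": [-0.193,-0.201,-0.108],"twist": [0,0,0.873],"jaw": 0.087},{"linear": [-0.236,-0.22,-0.108],"twist": [0,0,0.998],"jaw": 0.087},{"linear": [-0.276,-0.233,-0.098],"twist": [0,0,0.998],"jaw": 0.087},{"linear": [-0.316,-0.247,-0.078],"twist": [0,0,0.998],"jaw": 0.087},{"linear": [-0.347,-0.254,-0.058],"twist": [0,0,0.998],"jaw": 0.087},{"linear": [-0.367,-0.253,-0.038],"twist": [0,0,0.998],"jaw": 0.087}])

```text
time: 2.0
tcp_pos: [0.495, 0.171, 0.2606]
tool_rot: [0.001, 0.665, 0.747, 0.001]
force: [-0.2, 1.8, 0.7]
finger_gap: 1.004
finger_force: 0.0
```

drive_tool(deltas=[{"linear": [0,0,0],"twist": [0,0,0],"jaw": 0.087},{"linear": [0,0,0],"twist": [0,0,0],"jaw": 0.087},{"linear": [0,0,0],"twist": [0,0,0],"jaw": 0.087}])

```text
time: 2.38
tcp_pos: [0.4932, 0.1734, 0.2615]
tool_rot: [0.0, 0.664, 0.748, 0.001]
force: [0.8, 1.5, -0.2]
finger_gap: 1.001
finger_force: 0.0
```

Run:
```python
from h import *
say()
w=cam("wrist","pics/w1.png")
```

```text
t 2.375 p [0.4932 0.1734 0.2615] psi 6.77 z [ 0.0013  0.0012 -1.    ] F [ 0.82  1.53 -0.18] M [ 0.054 -0.019 -0.031] gap 1.000585245238606 ff 0.0 q [-0.76  0.08  0.36  1.69 -0.03  1.38 -0.28]
```

View pics/w1.png

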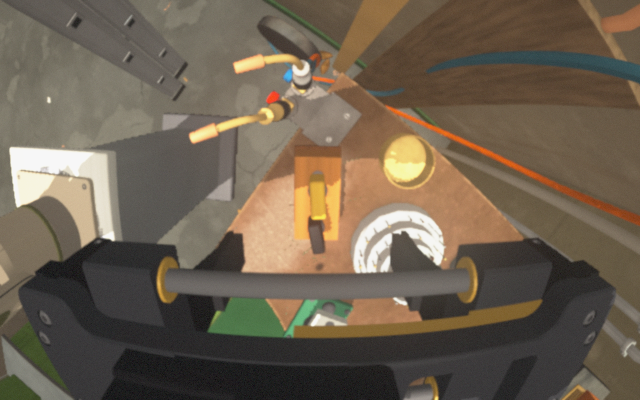

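The wrist view shows the brass head at about (317,195), centred between the fingers (fingertips near 235 and 405). The black head is at (317,235), and the torch is well clear at upper left.

Run:
```python
from h import *
w=cam("wrist");b=cam("top");s=cam("scene")
x,y,W,H=300,160,36,70
hsv=cv2.cvtColor(w["img"],cv2.COLOR_RGB2HSV)[y:y+H,x:x+W]
print(hsv[35,17],hsv[20,17],hsv[5,17],hsv[50,17],hsv[35,5])
m=cv2.inRange(hsv,(21,120,60),(36,255,255))
n,l,st,ce=cv2.connectedComponentsWithStats(m);i=1+st[1:,4].argmax();m=(l==i).astype(np.uint8);print(st[i],ce[i]+(x,y))
c=cv2.findContours(m,0,2)[0][0].reshape(-1,2)+(x,y)
q=cv2.boxPoints(cv2.minAreaRect(c.astype(np.float32)));print(q.tolist())
for z in(.13,.164):print(z,np.round([onplane(w,p,z)[:2] for p in q],4).tolist())
cv2.imwrite("pics/w1c.png",cv2.resize(np.hstack([w["img"][150:260,270:370,::-1],cv2.cvtColor(cv2.copyMakeBorder(m*255,10,30,30,34,0),cv2.COLOR_GRAY2BGR)]),None,fx=4,fy=4,interpolation=cv2.INTER_CUBIC))
```

```text
[ 20 178 228] [ 18 163 161] [ 13 161 188] [ 20 174 228] [ 19 159 246]
[13 24 10 18 94] [318.75531915 191.75531915]
[[313.0, 184.0], [322.0, 184.0], [322.0, 201.0], [313.0, 201.0]]
0.13 [[0.4887, 0.1797], [0.4975, 0.1807], [0.4996, 0.1634], [0.4907, 0.1623]]
0.164 [[0.4881, 0.1884], [0.4958, 0.1893], [0.4977, 0.174], [0.4898, 0.173]]
```

View pics/w1c.png

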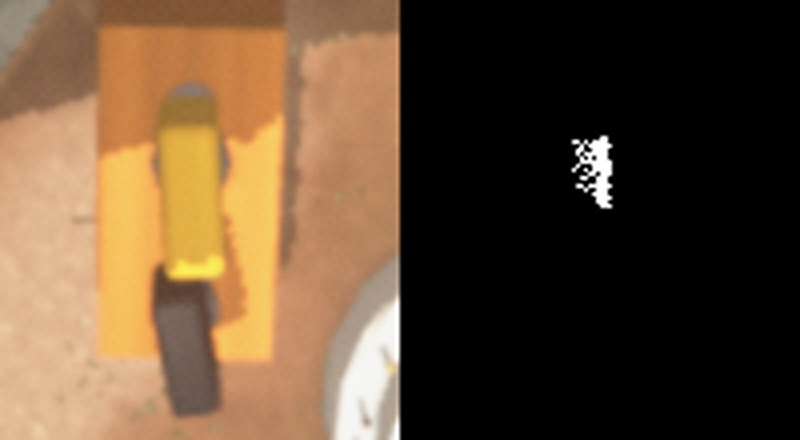

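The crop shows the head's top face with corners near (310.5,181), (324,181), (325.5,218) and (312,218).

Run:
```python
from h import *
w=cam("wrist");b=cam("top");s=cam("scene")
C=np.array([(310.5,181.3),(324.3,181.3),(325.6,218.),(312,218.)])
for z in(.14,.155,.164):
    q=np.array([onplane(w,p,z)[:2] for p in C]);e=q[0]-q[3]+q[1]-q[2];print(z,q.mean(0),"w",np.linalg.norm(q[0]-q[1]),"L",np.linalg.norm(e)/2,"ang",np.rad2deg(np.arctan2(-e[0],e[1])))
cw=C.mean(0)
print(tri((w,b),(cw,(245.0,247.8))),tri((w,b,s),(cw,(245.0,247.8),(225.3,163.5))),tri((w,s),(cw,(225.3,163.5))))
# edges of rack top (z=.07)
for p in((294.5,156.5),(341.3,156.5),(338,239.5),(295,239.5)): print(onplane(w,p,.07)[:2])
# rack hole at shaft: black head
B=np.array([(159,268),(207,290),(217,408),(177,414)])/4+(270,150);print("black",onplane(w,B[2:].mean(0)*.5+B[:2].mean(0)*.5,.124))
cv2.imwrite("pics/x.png",cv2.resize(w["img"][165:235,290:345,::-1],None,fx=8,fy=8,interpolation=cv2.INTER_CUBIC))
```

```text
0.14 [0.49514749 0.166772  ] w 0.01301986014496103 L 0.03697162549177105 ang 8.857302470910412
0.155 [0.4945143  0.17142012] w 0.012331513767613198 L 0.03501697435200675 ang 8.857302470910293
0.164 [0.49413439 0.17420899] w 0.011918505941204558 L 0.033844183668148155 ang 8.857302470910305
(array([0.49417139, 0.17241493, 0.15715153]), np.float64(0.0002835340933988927)) (array([0.49414087, 0.17235107, 0.15633161]), np.float64(0.00044318918861850816)) (array([0.49420161, 0.17222826, 0.15627808]), np.float64(0.00031731346604329467))
[0.46479872 0.19418563]
[0.5185346  0.20050304]
[0.52903508 0.09636334]
[0.47542726 0.09009361]
black [0.49992071 0.12184303 0.124     ]
```

drive_tool(deltas=[{"linear": [0,0.001,0.035],"twist": [0,0,-0.013],"jaw": 0.087},{"linear": [0,0.001,0.07],"twist": [0,0,-0.013],"jaw": 0.087},{"linear": [0,0.001,0.1],"twist": [0,0,-0.013],"jaw": 0.087},{"linear": [0,0.001,0.12],"twist": [0,0,-0.013],"jaw": 0.087},{"linear": [0,0.001,0.132],"twist": [0,0,-0.013],"jaw": 0.087},{"linear": [0,0.001,0.132],"twist": [0,0,-0.013],"jaw": 0.087},{"linear": [0,0.001,0.132],"twist": [0,0,-0.013],"jaw": 0.087}])

```text
time: 3.6
tcp_pos: [0.4948, 0.1728, 0.1294]
tool_rot: [0.0, 0.66, 0.752, 0.001]
force: [1.5, 1.6, -0.1]
finger_gap: 0.994
finger_force: 0.0
```

drive_tool(deltas=[{"linear": [0,0,0],"twist": [0,0,0],"jaw": 0.03},{"linear": [0,0,0],"twist": [0,0,0],"jaw": 0.018},{"linear": [0,0,0],"twist": [0,0,0],"jaw": 0.016}], newtons=10)

```text
time: 3.98
tcp_pos: [0.4944, 0.1727, 0.1288]
tool_rot: [0.0, 0.66, 0.752, 0.0]
force: [0.7, 1.1, 0.5]
finger_gap: 0.742
finger_force: 0.0
```

```bash
python3 -c "
from h import *
say()"
```

```text
t 3.975 p [0.4944 0.1727 0.1288] psi 7.45 z [ 4.e-04  3.e-04 -1.e+00] F [0.7  1.09 0.46] M [ 0.084 -0.012  0.035] gap 0.7418782911257312 ff 0.0 q [-0.74  0.19  0.35  1.86 -0.07  1.1  -0.23]
```

drive_tool(deltas=[{"linear": [0,0,0],"twist": [0,0,0],"jaw": 0.005},{"linear": [0,0,0],"twist": [0,0,0],"jaw": 0.005},{"linear": [0,0,0],"twist": [0,0,0],"jaw": 0.005},{"linear": [0,0,0],"twist": [0,0,0],"jaw": 0.005},{"linear": [0,0,0],"twist": [0,0,0],"jaw": 0.005},{"linear": [0,0,0],"twist": [0,0,0],"jaw": 0.005},{"linear": [0,0,0],"twist": [0,0,0],"jaw": 0.005},{"linear": [0,0,0],"twist": [0,0,0],"jaw": 0.005},{"linear": [0,0,0],"twist": [0,0,0],"jaw": 0.005},{"linear": [0,0,0],"twist": [0,0,0],"jaw": 0.005}], newtons=10)

```text
time: 5.22
tcp_pos: [0.4943, 0.1726, 0.1285]
tool_rot: [-0.0, 0.66, 0.752, 0.0]
force: [0.9, 1.5, 0.0]
finger_gap: 0.215
finger_force: 10.0
```

drive_tool(deltas=[{"linear": [0,0,0],"twist": [0,0,0],"jaw": 0.005},{"linear": [0,0,0],"twist": [0,0,0],"jaw": 0.005},{"linear": [0,0,0],"twist": [0,0,0],"jaw": 0.005}], newtons=40)

```text
time: 5.6
tcp_pos: [0.4943, 0.1726, 0.1285]
tool_rot: [-0.0, 0.66, 0.752, 0.0]
force: [1.6, 0.3, -0.7]
finger_gap: 0.189
finger_force: 40.0
```

```bash
python3 -c "
from h import *
say()"
```

```text
t 5.6 p [0.4943 0.1726 0.1285] psi 7.45 z [ 0.e+00  1.e-04 -1.e+00] F [ 1.57  0.3  -0.74] M [0.046 0.02  0.006] gap 0.18891678423810326 ff 39.99997079372406 q [-0.74  0.19  0.35  1.86 -0.07  1.1  -0.23]
```

drive_tool(deltas=[{"linear": [0,0,-0.008],"twist": [0,0,0],"jaw": 0.005},{"linear": [0,0,-0.02],"twist": [0,0,0],"jaw": 0.005},{"linear": [0,0,-0.035],"twist": [0,0,0],"jaw": 0.005},{"linear": [0,0,-0.05],"twist": [0,0,0],"jaw": 0.005},{"linear": [0,0,-0.065],"twist": [0,0,0],"jaw": 0.005},{"linear": [0,0,-0.08],"twist": [0,0,0],"jaw": 0.005},{"linear": [0,0,-0.11],"twist": [0,0,0],"jaw": 0.005},{"linear": [0,0,-0.14],"twist": [0,0,0],"jaw": 0.005},{"linear": [0,0,-0.15],"twist": [0,0,0],"jaw": 0.005},{"linear": [0,0,-0.15],"twist": [0,0,0],"jaw": 0.005}])

```text
time: 6.85
tcp_pos: [0.4944, 0.1727, 0.2786]
tool_rot: [0.0, 0.66, 0.752, 0.0]
force: [1.2, 1.2, -2.1]
finger_gap: 0.189
finger_force: 40.0
```

Run:
```python
from h import *
say()
P=[]
a=np.array([.494,.173,.278,7.45]);b=np.array([.510,-.150,.300,-18.9])
for i in range(1,11): P.append(a+(b-a)*i/10)
plan(P)
```

```text
t 6.85 p [0.4944 0.1727 0.2786] psi 7.45 z [ 5.e-04  4.e-04 -1.e+00] F [ 1.18  1.19 -2.06] M [ 0.123 -0.013 -0.002] gap 0.18904370247091595 ff 39.99945044517517 q [-0.76  0.07  0.36  1.66 -0.03  1.42 -0.27]
[-0.0319, -0.0029, -0.0016] [0.0005, -0.0003, 0.046]
[-0.0641, -0.0055, -0.0038] [0.0005, -0.0003, 0.092]
[-0.0963, -0.0081, -0.006] [0.0005, -0.0003, 0.138]
[-0.1286, -0.0107, -0.0082] [0.0005, -0.0003, 0.184]
[-0.1608, -0.0133, -0.0104] [0.0005, -0.0004, 0.2299]
[-0.193, -0.0159, -0.0126] [0.0005, -0.0004, 0.2759]
[-0.2253, -0.0185, -0.0148] [0.0005, -0.0004, 0.3219]
[-0.2575, -0.0211, -0.0171] [0.0005, -0.0004, 0.3679]
[-0.2897, -0.0237, -0.0193] [0.0005, -0.0004, 0.4139]
[-0.322, -0.0263, -0.0215] [0.0004, -0.0004, 0.4599]
```

drive_tool(deltas=[{"linear": [-0.025,-0.002,-0.001],"twist": [0,0,0.046],"jaw": 0.005},{"linear": [-0.06,-0.005,-0.002],"twist": [0,0,0.092],"jaw": 0.005},{"linear": [-0.095,-0.007,-0.004],"twist": [0,0,0.138],"jaw": 0.005},{"linear": [-0.13,-0.01,-0.006],"twist": [0,0,0.184],"jaw": 0.005},{"linear": [-0.165,-0.012,-0.007],"twist": [0,0,0.23],"jaw": 0.005},{"linear": [-0.2,-0.015,-0.008],"twist": [0,0,0.276],"jaw": 0.005},{"linear": [-0.235,-0.018,-0.009],"twist": [0,0,0.322],"jaw": 0.005},{"linear": [-0.265,-0.02,-0.01],"twist": [0,0,0.368],"jaw": 0.005},{"linear": [-0.29,-0.022,-0.011],"twist": [0,0,0.414],"jaw": 0.005},{"linear": [-0.305,-0.023,-0.011],"twist": [0,0,0.46],"jaw": 0.005},{"linear": [-0.305,-0.023,-0.011],"twist": [0,0,0.46],"jaw": 0.005},{"linear": [-0.305,-0.023,-0.011],"twist": [0,0,0.46],"jaw": 0.005}])

```text
time: 8.35
tcp_pos: [0.5112, -0.1316, 0.2893]
tool_rot: [-0.0, 0.813, 0.582, -0.0]
force: [0.1, 1.5, -1.7]
finger_gap: 0.186
finger_force: 40.0
```

drive_tool(deltas=[{"linear": [0,0,0],"twist": [0,0,0],"jaw": 0.005},{"linear": [0,0,0],"twist": [0,0,0],"jaw": 0.005}])

```text
time: 8.6
tcp_pos: [0.5111, -0.1321, 0.2895]
tool_rot: [-0.0, 0.813, 0.582, 0.0]
force: [0.4, 1.4, -2.9]
finger_gap: 0.191
finger_force: 40.0
```

Run:
```python
from h import *
say()
w=cam("wrist");a=cam("scene");b=cam("top")
def crop(d,x,y,W,H,k,k2=None): return cv2.resize(d["img"][y:y+H,x:x+W,::-1],None,fx=k,fy=k,interpolation=cv2.INTER_CUBIC)
im=np.zeros((600,800,3),np.uint8)
for d,o,(x,y,W,H) in((w,(0,0),(240,100,200,150)),(a,(400,0),(270,160,100,150)),(b,(0,300),(310,170,100,75))):
    c=crop(d,x,y,W,H,{"wrist":2,"scene":4,"top":4}[d["n"]]);im[o[1]:o[1]+c.shape[0],o[0]:o[0]+c.shape[1]]=c[:600-o[1],:800-o[0]]
cv2.imwrite("pics/m2.png",im)
s=get_state();t=np.array(s["tcp_pos"])
for d in(w,a,b): print(d["n"],"tip",proj(d,t-[0,0,.118]),"hole",proj(d,(.5236,-.0955,.11)))
```

```text
t 8.6 p [ 0.5111 -0.1321  0.2895] psi -18.84 z [-0.e+00  3.e-04 -1.e+00] F [ 0.38  1.37 -2.9 ] M [ 0.072 -0.019  0.007] gap 0.19103841013437067 ff 39.999425411224365 q [-0.45  0.08  0.66  1.64 -0.05  1.44 -0.11]
wrist tip [317.91825517 194.75829396] hole [317.65731939 145.25872253]
scene tip [347.77329796 238.56629922] hole [335.74613854 241.90922058]
top tip [389.4721139 238.0586261] hole [367.57265624 234.9365365 ]
```

View pics/m2.png

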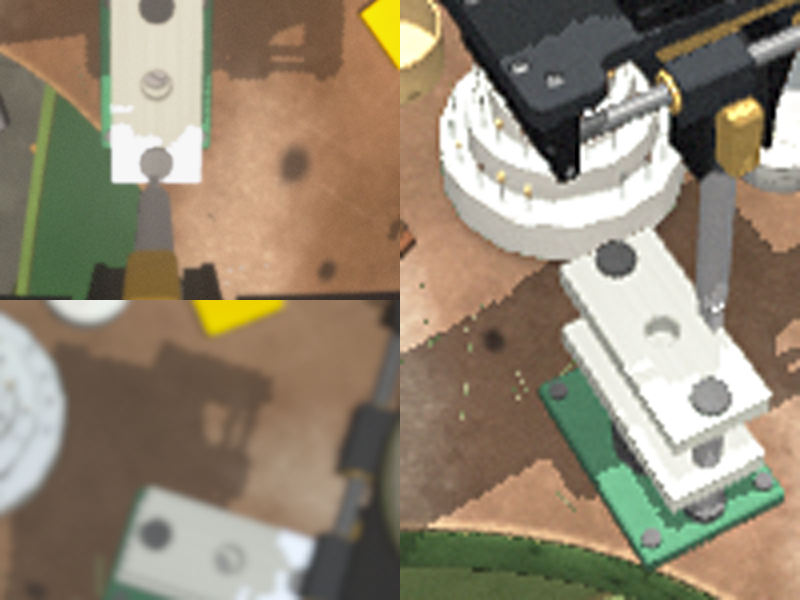

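The montage shows the hole at wrist (318,142), scene (335.5,242) and top (367.5,234.5). The tongue tip is at wrist about (317,191) and scene about (348,242). Next I'll triangulate them.

Run:
```python
from h import *
say()
w=cam("wrist");a=cam("scene");b=cam("top");s=get_state();t=np.array(s["tcp_pos"]);T=R.from_quat(np.roll(s["tool_rot"],-1))
tip,_=tri((a,w),((348,242),(317,191)));print("tip",tip,_,"in tool",T.inv().apply(tip-t))
h=[onplane(w,(318,142.2),.11),onplane(a,(335.6,242),.11),onplane(b,(367.5,234.6),.11)]
print("hole",h,tri((w,a,b),((318,142.2),(335.6,242),(367.5,234.6))),tri((w,b),((318,142.2),(367.5,234.6))))
n1=onplane(w,(318.5,103.7),.115);n2=onplane(w,(318,181.3),.115);print(n1,n2,(n1+n2)/2,"psi",np.rad2deg(np.arctan2(-(n1-n2)[0],(n1-n2)[1])))
# refined: nuts/hole by threshold in wrist
g=cv2.cvtColor(w["img"],cv2.COLOR_RGB2GRAY)
for n,(x,y,W,H) in {"n1":(306,92,26,22),"hole":(306,131,24,22)}.items():
    p=g[y:y+H,x:x+W];th,m=cv2.threshold(p,0,255,cv2.THRESH_BINARY_INV+cv2.THRESH_OTSU)
    k,l,st,ce=cv2.connectedComponentsWithStats(m);i=1+st[1:,4].argmax();print(n,th,st[i],ce[i]+(x,y))
im=np.hstack([cv2.resize(w["img"][130:210,280:355,::-1],None,fx=5,fy=5,interpolation=cv2.INTER_CUBIC),cv2.resize(a["img"][190:270,300:375,::-1],None,fx=5,fy=5,interpolation=cv2.INTER_CUBIC)])
cv2.imwrite("pics/m3.png",im)
```

```text
t 8.75 p [ 0.511  -0.1325  0.2896] psi -18.88 z [ 1.e-04  2.e-04 -1.e+00] F [ 1.74  0.94 -2.28] M [0.012 0.023 0.073] gap 0.187759967862867 ff 39.99936282634735 q [-0.45  0.08  0.66  1.64 -0.05  1.44 -0.11]
tip [ 0.51094529 -0.13259444  0.16093506] 0.001104252265339841 in tool [ 7.48045418e-05 -1.28104084e-04  1.28610440e-01]
hole [array([ 0.52504027, -0.09283363,  0.11      ]), array([ 0.52326626, -0.09542973,  0.11      ]), array([ 0.52436465, -0.09535922,  0.11      ])] (array([ 0.52471109, -0.09438916,  0.10742434]), np.float64(0.001853399912290583)) (array([ 0.52470606, -0.09415154,  0.10955111]), np.float64(0.0018358831006379695))
[ 0.53934903 -0.05261069  0.115     ] [ 0.51096328 -0.13395226  0.115     ] [ 0.52515616 -0.09328147  0.115     ] psi -19.23744356700925
n1 160.0 [  0   0  26  20 279] [317.7311828  101.29032258]
hole 199.0 [  4   3  17  17 184] [317.74456522 141.61956522]
```

View pics/m3.png

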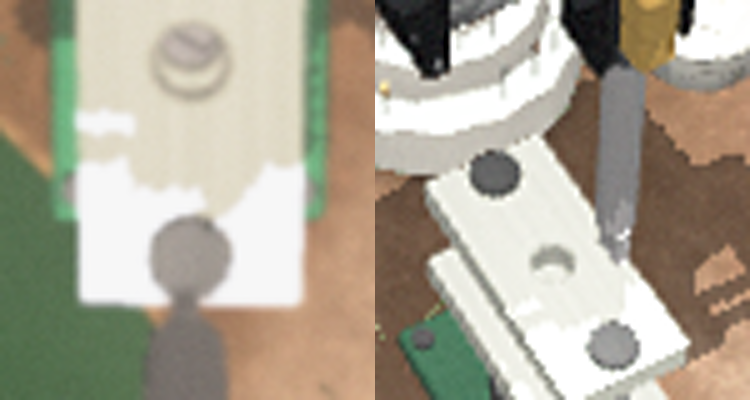

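The enlarged crop shows the tongue end near scene (348.4,243) and the head's lower edge near row 204.5. Next I'll compare these with axis projections.

Run:
```python
from h import *
w=cam("wrist");a=cam("scene");s=get_state();t=np.array(s["tcp_pos"])
for D in(.114,.118,.122,.126,.13):
    print(D,[(h,proj(a,t-[0,0,D-h/1000]).round(1).tolist(),proj(w,t-[0,0,D-h/1000]).round(1).tolist()) for h in(0,20,114,120)])
for d in (a,): 
    g=d["img"][200:250,340:358].astype(int)
    for r in range(200,250,1):
        if r<210 or r>228: print(r,' '.join(f"{int(v.mean()):3d}" for v in d["img"][r,341:357]))
```

```text
0.114 [(0, [348.0, 237.4], [317.8, 195.6]), (20, [348.4, 230.7], [317.9, 202.1]), (114, [350.6, 195.4], [318.5, 251.1]), (120, [350.7, 192.9], [318.6, 255.8])]
0.118 [(0, [347.9, 238.7], [317.8, 194.4]), (20, [348.3, 232.0], [317.9, 200.7]), (114, [350.5, 197.0], [318.5, 248.0]), (120, [350.6, 194.5], [318.5, 252.6])]
0.122 [(0, [347.8, 240.0], [317.8, 193.2]), (20, [348.2, 233.4], [317.9, 199.4]), (114, [350.4, 198.6], [318.5, 245.2]), (120, [350.5, 196.2], [318.5, 249.5])]
0.126 [(0, [347.7, 241.3], [317.8, 192.0]), (20, [348.1, 234.7], [317.9, 198.1]), (114, [350.3, 200.3], [318.4, 242.4]), (120, [350.4, 197.8], [318.5, 246.6])]
0.13 [(0, [347.6, 242.6], [317.8, 190.9]), (20, [348.0, 236.1], [317.9, 196.8]), (114, [350.2, 201.9], [318.4, 239.7]), (120, [350.3, 199.4], [318.4, 243.7])]
200  51  17  22  22  18  29  31  46  93 104 105 109 113 113 109 131
201  91  21  23  21  20  27  34  40  56  96 104 106 112 114 114 131
202 146  50  12  15  26   6  34  46  62  59 113 104 112 111 127 132
203 123  85  38  14  20  44  89  92  92  89 109 111 110 111 124 127
204 120 129  91  31  26 102 1
[... 1106 characters left out ...]
  84  91  87  88  88
240 236 234 236 238 241 206 143 147 160 144  90  89  95  87  91  88
241 237 234 235 237 239 224 151 150 155 159  90  85  92  89  92  95
242 238 238 234 236 238 239 204 166 170 221 111  84  83  91  86  86
243 238 238 235 235 236 239 238 227 239 243 195 110  84  85  90  92
244 238 238 237 234 235 238 237 235 235 239 245 199  91  86  86  94
245 237 238 238 237 235 236 236 236 234 234 237 245 136  79  84  90
246 238 237 237 238 235 234 238 237 234 247 235 251 254 141  86  89
247 237 238 238 237 237 236 235 238 234 255 250 255 255 255 122  91
248 238 237 238 236 237 236 235 235 235 255 255 255 255 255 231  93
249 234 235 238 238 238 238 237 237 235 255 255 255 255 255 255 160
```

drive_tool(deltas=[{"linear": [0.01,0,0],"twist": [0,0,0],"jaw": 0.005},{"linear": [0.025,0,0.005],"twist": [0,0,0],"jaw": 0.005},{"linear": [0.0395,0.0005,0.015],"twist": [0,0,0.002],"jaw": 0.005},{"linear": [0.0395,0.0005,0.03],"twist": [0,0,0.002],"jaw": 0.005},{"linear": [0.0395,0.0005,0.035],"twist": [0,0,0.002],"jaw": 0.005},{"linear": [0.0395,0.0005,0.035],"twist": [0,0,0.002],"jaw": 0.005},{"linear": [0.0395,0.0005,0.035],"twist": [0,0,0.002],"jaw": 0.005}])

```text
time: 9.88
tcp_pos: [0.5244, -0.096, 0.2549]
tool_rot: [0.0, 0.814, 0.58, 0.0]
force: [0.3, 1.2, -1.7]
finger_gap: 0.191
finger_force: 40.0
```

Run:
```python
from h import *
say()
w=cam("wrist");a=cam("scene")
im=np.hstack([cv2.resize(w["img"][150:230,280:355,::-1],None,fx=5,fy=5,interpolation=cv2.INTER_CUBIC),cv2.resize(a["img"][195:275,300:375,::-1],None,fx=5,fy=5,interpolation=cv2.INTER_CUBIC)])
cv2.imwrite("pics/m4.png",im)
t=np.array(get_state()["tcp_pos"])
for D in(.118,.122):print(proj(a,t-[0,0,D]),proj(w,t-[0,0,D]))
print(proj(a,(t[0],t[1],.11)),proj(w,(t[0],t[1],.11)))
```

```text
t 9.875 p [ 0.5244 -0.096   0.2549] psi -19.07 z [ 6.e-04  1.e-04 -1.e+00] F [ 0.32  1.15 -1.68] M [ 0.025 -0.014  0.047] gap 0.19128322211117266 ff 39.999403953552246 q [-0.48  0.11  0.63  1.69 -0.07  1.37 -0.17]
[336.4296492  233.48186284] [317.77435091 194.16911362]
[336.39317085 234.73042769] [317.75797563 192.99584898]
[336.18851616 241.73525888] [317.67142633 186.80696713]
```

View pics/m4.png

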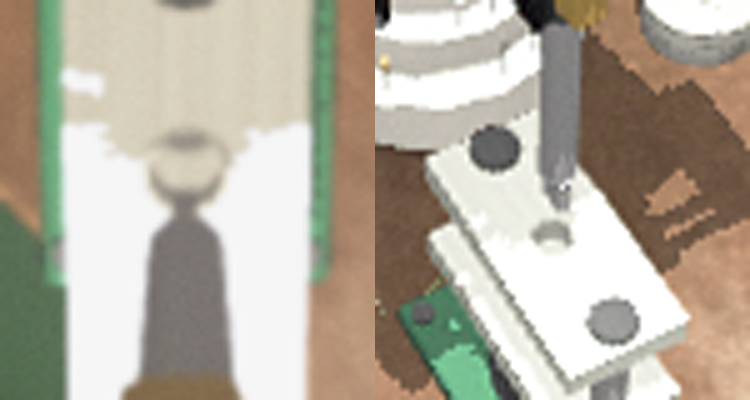

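In the wrist crop the tongue's column matches the hole at 317.3, and the hole centre sits slightly further along tool +x. The scene crop also puts the hole about 1 px left of the axis. I'll shift about 1.2 mm along tool x and lower.

drive_tool(deltas=[{"linear": [0.0012,0,0.008],"twist": [0,0,0],"jaw": 0.005},{"linear": [0.0012,0,0.016],"twist": [0,0,0],"jaw": 0.005},{"linear": [0.0012,0,0.02],"twist": [0,0,0],"jaw": 0.005},{"linear": [0.0012,0,0.023],"twist": [0,0,0],"jaw": 0.005},{"linear": [0.0012,0,0.026],"twist": [0,0,0],"jaw": 0.005},{"linear": [0.0012,0,0.028],"twist": [0,0,0],"jaw": 0.005}])

```text
time: 10.72
tcp_pos: [0.5247, -0.0944, 0.2264]
tool_rot: [-0.0, 0.814, 0.581, 0.0]
force: [-0.1, 0.5, -1.8]
finger_gap: 0.192
finger_force: 40.0
```

```bash
python3 -c "
from h import *
say()"
```

```text
t 10.725 p [ 0.5247 -0.0944  0.2264] psi -19.02 z [ 1.e-04  1.e-04 -1.e+00] F [-0.11  0.46 -1.78] M [0.003 0.012 0.01 ] gap 0.19187805474462485 ff 39.99948799610138 q [-0.48  0.13  0.63  1.73 -0.08  1.31 -0.17]
```

drive_tool(deltas=[{"linear": [0,0,0.0015],"twist": [0,0,0],"jaw": 0.005},{"linear": [0,0,0.003],"twist": [0,0,0],"jaw": 0.005},{"linear": [0,0,0.0045],"twist": [0,0,0],"jaw": 0.005},{"linear": [0,0,0.006],"twist": [0,0,0],"jaw": 0.005}])

```text
time: 11.22
tcp_pos: [0.5247, -0.0945, 0.2205]
tool_rot: [0.0, 0.814, 0.581, 0.0]
force: [1.0, 1.4, -3.0]
finger_gap: 0.189
finger_force: 40.0
```

drive_tool(deltas=[{"linear": [0,0,0.0015],"twist": [0,0,0],"jaw": 0.005},{"linear": [0,0,0.003],"twist": [0,0,0],"jaw": 0.005},{"linear": [0,0,0.0045],"twist": [0,0,0],"jaw": 0.005},{"linear": [0,0,0.006],"twist": [0,0,0],"jaw": 0.005}])

```text
time: 11.72
tcp_pos: [0.5247, -0.0944, 0.2144]
tool_rot: [-0.0, 0.814, 0.581, 0.0]
force: [0.3, 0.3, -1.5]
finger_gap: 0.187
finger_force: 40.0
```

drive_tool(deltas=[{"linear": [0,0,0.0015],"twist": [0,0,0],"jaw": 0.005},{"linear": [0,0,0.003],"twist": [0,0,0],"jaw": 0.005},{"linear": [0,0,0.0045],"twist": [0,0,0],"jaw": 0.005},{"linear": [0,0,0.006],"twist": [0,0,0],"jaw": 0.005}])

```text
time: 12.22
tcp_pos: [0.5246, -0.0945, 0.2084]
tool_rot: [-0.0, 0.814, 0.581, 0.0]
force: [-0.0, 1.7, -2.5]
finger_gap: 0.189
finger_force: 40.0
```

drive_tool(deltas=[{"linear": [0,0,0.0015],"twist": [0,0,0],"jaw": 0.005},{"linear": [0,0,0.003],"twist": [0,0,0],"jaw": 0.005},{"linear": [0,0,0.0045],"twist": [0,0,0],"jaw": 0.005},{"linear": [0,0,0.006],"twist": [0,0,0],"jaw": 0.005}])

```text
time: 12.72
tcp_pos: [0.5247, -0.0945, 0.2024]
tool_rot: [-0.0, 0.814, 0.581, 0.0]
force: [1.0, 0.7, -0.5]
finger_gap: 0.186
finger_force: 40.0
```

drive_tool(deltas=[{"linear": [0,0,0.002],"twist": [0,0,0],"jaw": 0.005},{"linear": [0,0,0.004],"twist": [0,0,0],"jaw": 0.005},{"linear": [0,0,0.006],"twist": [0,0,0],"jaw": 0.005},{"linear": [0,0,0.008],"twist": [0,0,0],"jaw": 0.005}])

```text
time: 13.22
tcp_pos: [0.5247, -0.0945, 0.1944]
tool_rot: [-0.0, 0.814, 0.581, 0.0]
force: [0.7, 1.6, -2.0]
finger_gap: 0.186
finger_force: 40.0
```

drive_tool(deltas=[{"linear": [0,0,0.003],"twist": [0,0,0],"jaw": 0.005},{"linear": [0,0,0.006],"twist": [0,0,0],"jaw": 0.005},{"linear": [0,0,0.009],"twist": [0,0,0],"jaw": 0.005},{"linear": [0,0,0.012],"twist": [0,0,0],"jaw": 0.005}])

```text
time: 13.72
tcp_pos: [0.5247, -0.0945, 0.1823]
tool_rot: [-0.0, 0.814, 0.581, 0.0]
force: [1.2, 0.7, -1.8]
finger_gap: 0.192
finger_force: 40.0
```

drive_tool(deltas=[{"linear": [0,0,0.0015],"twist": [0,0,0],"jaw": 0.005},{"linear": [0,0,0.003],"twist": [0,0,0],"jaw": 0.005},{"linear": [0,0,0.0045],"twist": [0,0,0],"jaw": 0.005},{"linear": [0,0,0.006],"twist": [0,0,0],"jaw": 0.005}])

```text
time: 14.22
tcp_pos: [0.5247, -0.0944, 0.1765]
tool_rot: [-0.0, 0.814, 0.581, 0.0]
force: [1.1, 0.9, -2.4]
finger_gap: 0.189
finger_force: 40.0
```

drive_tool(deltas=[{"linear": [0,0,0.0015],"twist": [0,0,0],"jaw": 0.005},{"linear": [0,0,0.003],"twist": [0,0,0],"jaw": 0.005},{"linear": [0,0,0.0045],"twist": [0,0,0],"jaw": 0.005},{"linear": [0,0,0.006],"twist": [0,0,0],"jaw": 0.005}])

```text
time: 14.72
tcp_pos: [0.5247, -0.0944, 0.1704]
tool_rot: [-0.0, 0.814, 0.581, 0.0]
force: [0.7, 0.4, -1.7]
finger_gap: 0.191
finger_force: 40.0
```

drive_tool(deltas=[{"linear": [0,0,0.002],"twist": [0,0,0],"jaw": 0.005},{"linear": [0,0,0.004],"twist": [0,0,0],"jaw": 0.005},{"linear": [0,0,0.006],"twist": [0,0,0],"jaw": 0.005},{"linear": [0,0,0.008],"twist": [0,0,0],"jaw": 0.005}])

```text
time: 15.22
tcp_pos: [0.5246, -0.0944, 0.1624]
tool_rot: [-0.0, 0.814, 0.581, 0.0]
force: [0.1, 1.7, -1.8]
finger_gap: 0.19
finger_force: 40.0
```

drive_tool(deltas=[{"linear": [0,0,0.002],"twist": [0,0,0],"jaw": 0.005},{"linear": [0,0,0.004],"twist": [0,0,0],"jaw": 0.005},{"linear": [0,0,0.006],"twist": [0,0,0],"jaw": 0.005},{"linear": [0,0,0.008],"twist": [0,0,0],"jaw": 0.005}])

```text
time: 15.72
tcp_pos: [0.5247, -0.0944, 0.1544]
tool_rot: [-0.0, 0.814, 0.581, 0.0]
force: [0.7, 1.5, -1.1]
finger_gap: 0.187
finger_force: 40.0
```

drive_tool(deltas=[{"linear": [0,0,0.001],"twist": [0,0,0],"jaw": 0.005},{"linear": [0,0,0.002],"twist": [0,0,0],"jaw": 0.005},{"linear": [0,0,0.003],"twist": [0,0,0],"jaw": 0.005}])

```text
time: 16.1
tcp_pos: [0.5247, -0.0944, 0.1515]
tool_rot: [-0.0, 0.814, 0.581, 0.0]
force: [-0.2, 1.1, -1.4]
finger_gap: 0.189
finger_force: 40.0
```

drive_tool(deltas=[{"linear": [0,0,0.0006],"twist": [0,0,0],"jaw": 0.005},{"linear": [0,0,0.0012],"twist": [0,0,0],"jaw": 0.005},{"linear": [0,0,0.0018],"twist": [0,0,0],"jaw": 0.005}])

```text
time: 16.48
tcp_pos: [0.5247, -0.0944, 0.1497]
tool_rot: [-0.0, 0.814, 0.581, 0.0]
force: [0.7, 1.5, -1.8]
finger_gap: 0.188
finger_force: 40.0
```

drive_tool(deltas=[{"linear": [0,0,0.0005],"twist": [0,0,0],"jaw": 0.005},{"linear": [0,0,0.001],"twist": [0,0,0],"jaw": 0.005},{"linear": [0,0,0.001],"twist": [0,0,0],"jaw": 0.005}])

```text
time: 16.85
tcp_pos: [0.5246, -0.0944, 0.1487]
tool_rot: [-0.0, 0.814, 0.581, -0.0]
force: [0.4, 2.1, -2.1]
finger_gap: 0.191
finger_force: 40.0
```

drive_tool(deltas=[{"linear": [0,0,0.0005],"twist": [0,0,0],"jaw": 0.005},{"linear": [0,0,0.001],"twist": [0,0,0],"jaw": 0.005},{"linear": [0,0,0.001],"twist": [0,0,0],"jaw": 0.005}])

```text
time: 17.23
tcp_pos: [0.5246, -0.0944, 0.1477]
tool_rot: [-0.0, 0.814, 0.581, -0.0]
force: [0.6, 1.5, -2.1]
finger_gap: 0.187
finger_force: 40.0
```

drive_tool(deltas=[{"linear": [0,0,0.0005],"twist": [0,0,0],"jaw": 0.005},{"linear": [0,0,0.001],"twist": [0,0,0],"jaw": 0.005},{"linear": [0,0,0.001],"twist": [0,0,0],"jaw": 0.005}])

```text
time: 17.6
tcp_pos: [0.5246, -0.0944, 0.1467]
tool_rot: [-0.0, 0.814, 0.581, -0.0]
force: [1.1, -0.1, -1.7]
finger_gap: 0.187
finger_force: 40.0
```

drive_tool(deltas=[{"linear": [0,0,0.0005],"twist": [0,0,0],"jaw": 0.005},{"linear": [0,0,0.0005],"twist": [0,0,0],"jaw": 0.005}])

```text
time: 17.85
tcp_pos: [0.5249, -0.0945, 0.1465]
tool_rot: [0.0, 0.814, 0.581, 0.0]
force: [0.1, 1.0, 0.9]
finger_gap: 0.188
finger_force: 40.0
```

drive_tool(deltas=[{"linear": [0,0,0.0005],"twist": [0,0,0],"jaw": 0.005},{"linear": [0,0,0.0005],"twist": [0,0,0],"jaw": 0.005}])

```text
time: 18.1
tcp_pos: [0.5251, -0.0945, 0.1462]
tool_rot: [0.0, 0.814, 0.581, 0.0]
force: [0.6, 1.5, 6.1]
finger_gap: 0.185
finger_force: 40.0
```

drive_tool(deltas=[{"linear": [0,0,0],"twist": [0,0,-0.035],"jaw": 0.005},{"linear": [0,0,0],"twist": [0,0,-0.07],"jaw": 0.005},{"linear": [0,0,0],"twist": [0,0,-0.105],"jaw": 0.005},{"linear": [0,0,0],"twist": [0,0,-0.14],"jaw": 0.005}])

```text
time: 18.6
tcp_pos: [0.5251, -0.0945, 0.1462]
tool_rot: [0.0, 0.771, 0.637, 0.0]
force: [2.0, 2.4, 5.3]
finger_gap: 0.186
finger_force: 40.0
```

```bash
python3 -c "
from h import *
say()"
```

```text
t 18.6 p [ 0.5251 -0.0945  0.1462] psi -10.93 z [ 1.e-03  1.e-04 -1.e+00] F [2.05 2.37 5.27] M [ 0.158  0.112 -0.015] gap 0.18636695393635586 ff 40.01237690448761 q [-0.44  0.2   0.6   1.83 -0.13  1.14  0.01]
```

drive_tool(deltas=[{"linear": [0,0,0],"twist": [0,0,-0.03],"jaw": 0.005},{"linear": [0,0,0],"twist": [0,0,-0.06],"jaw": 0.005},{"linear": [0,0,0],"twist": [0,0,-0.09],"jaw": 0.005},{"linear": [0,0,0],"twist": [0,0,-0.12],"jaw": 0.005}])

```text
time: 19.1
tcp_pos: [0.525, -0.0944, 0.1461]
tool_rot: [0.0, 0.732, 0.682, 0.0]
force: [0.8, 1.8, 4.2]
finger_gap: 0.192
finger_force: 40.0
```

drive_tool(deltas=[{"linear": [0,0,0],"twist": [0,0,-0.03],"jaw": 0.005},{"linear": [0,0,0],"twist": [0,0,-0.06],"jaw": 0.005},{"linear": [0,0,0],"twist": [0,0,-0.09],"jaw": 0.005},{"linear": [0,0,0],"twist": [0,0,-0.12],"jaw": 0.005}])

```text
time: 19.6
tcp_pos: [0.5249, -0.0945, 0.1461]
tool_rot: [0.0, 0.69, 0.724, 0.0]
force: [-0.2, 1.6, 5.3]
finger_gap: 0.189
finger_force: 40.0
```

drive_tool(deltas=[{"linear": [0,0,0],"twist": [0,0,-0.03],"jaw": 0.005},{"linear": [0,0,0],"twist": [0,0,-0.06],"jaw": 0.005},{"linear": [0,0,0],"twist": [0,0,-0.09],"jaw": 0.005},{"linear": [0,0,0],"twist": [0,0,-0.12],"jaw": 0.005}])

```text
time: 20.1
tcp_pos: [0.5249, -0.0945, 0.146]
tool_rot: [0.0, 0.645, 0.764, 0.0]
force: [0.1, 1.6, 5.1]
finger_gap: 0.188
finger_force: 40.0
```

drive_tool(deltas=[{"linear": [0,0,0],"twist": [0,0,-0.03],"jaw": 0.005},{"linear": [0,0,0],"twist": [0,0,-0.06],"jaw": 0.005},{"linear": [0,0,0],"twist": [0,0,-0.09],"jaw": 0.005},{"linear": [0,0,0],"twist": [0,0,-0.12],"jaw": 0.005}])

```text
time: 20.6
tcp_pos: [0.5249, -0.0944, 0.1459]
tool_rot: [0.0, 0.598, 0.802, 0.0]
force: [1.0, 1.4, 5.0]
finger_gap: 0.193
finger_force: 40.0
```

drive_tool(deltas=[{"linear": [0,0,0],"twist": [0,0,-0.03],"jaw": 0.005},{"linear": [0,0,0],"twist": [0,0,-0.06],"jaw": 0.005},{"linear": [0,0,0],"twist": [0,0,-0.09],"jaw": 0.005},{"linear": [0,0,0],"twist": [0,0,-0.12],"jaw": 0.005}])

```text
time: 21.1
tcp_pos: [0.5247, -0.0945, 0.1457]
tool_rot: [0.0, 0.548, 0.836, 0.0]
force: [0.7, 1.1, 4.0]
finger_gap: 0.19
finger_force: 40.0
```

drive_tool(deltas=[{"linear": [0,0,0.0003],"twist": [0,0,-0.03],"jaw": 0.005},{"linear": [0,0,0.0003],"twist": [0,0,-0.06],"jaw": 0.005},{"linear": [0,0,0.0003],"twist": [0,0,-0.09],"jaw": 0.005},{"linear": [0,0,0.0003],"twist": [0,0,-0.12],"jaw": 0.005}])

```text
time: 21.6
tcp_pos: [0.524, -0.0944, 0.1446]
tool_rot: [-0.001, 0.497, 0.868, -0.0]
force: [0.6, 1.8, -1.4]
finger_gap: 0.183
finger_force: 40.0
```

It dropped in: z fell by 1.1 mm and the contact force vanished. Next I'll lower it gently.

drive_tool(deltas=[{"linear": [0,0,0.0007],"twist": [0,0,0],"jaw": 0.005},{"linear": [0,0,0.0014],"twist": [0,0,0],"jaw": 0.005},{"linear": [0,0,0.0014],"twist": [0,0,0],"jaw": 0.005}])

```text
time: 21.98
tcp_pos: [0.5245, -0.0945, 0.1438]
tool_rot: [-0.0, 0.498, 0.867, -0.0]
force: [0.4, 1.4, -1.8]
finger_gap: 0.189
finger_force: 40.0
```

```bash
python3 -c "
from h import *
say()"
```

```text
t 21.975 p [ 0.5245 -0.0945  0.1438] psi 30.24 z [-5.e-04  0.e+00 -1.e+00] F [ 0.38  1.36 -1.77] M [ 0.028 -0.071  0.045] gap 0.18915956873405296 ff 40.00067710876465 q [-0.37  0.2   0.52  1.83 -0.11  1.14  0.71]
```

drive_tool(deltas=[{"linear": [0,0,0.0012],"twist": [0,0,0],"jaw": 0.005},{"linear": [0,0,0.0024],"twist": [0,0,0],"jaw": 0.005},{"linear": [0,0,0.0036],"twist": [0,0,0],"jaw": 0.005},{"linear": [0,0,0.0036],"twist": [0,0,0],"jaw": 0.005}])

```text
time: 22.48
tcp_pos: [0.5246, -0.0944, 0.1403]
tool_rot: [-0.0, 0.498, 0.867, -0.0]
force: [1.3, 0.4, -1.6]
finger_gap: 0.187
finger_force: 40.0
```

drive_tool(deltas=[{"linear": [0,0,0.0012],"twist": [0,0,0],"jaw": 0.005},{"linear": [0,0,0.0024],"twist": [0,0,0],"jaw": 0.005},{"linear": [0,0,0.0036],"twist": [0,0,0],"jaw": 0.005},{"linear": [0,0,0.0036],"twist": [0,0,0],"jaw": 0.005}])

```text
time: 22.98
tcp_pos: [0.5246, -0.0944, 0.1367]
tool_rot: [-0.0, 0.498, 0.867, -0.0]
force: [1.4, 1.1, -1.5]
finger_gap: 0.184
finger_force: 40.0
```

drive_tool(deltas=[{"linear": [0,0,0.0005],"twist": [0,0,0],"jaw": 0.005},{"linear": [0,0,0.001],"twist": [0,0,0],"jaw": 0.005},{"linear": [0,0,0.001],"twist": [0,0,0],"jaw": 0.005}])

```text
time: 23.35
tcp_pos: [0.5246, -0.0944, 0.1358]
tool_rot: [-0.0, 0.498, 0.867, 0.0]
force: [0.2, 1.2, -2.0]
finger_gap: 0.191
finger_force: 40.0
```

drive_tool(deltas=[{"linear": [0,0,0.0005],"twist": [0,0,0],"jaw": 0.005},{"linear": [0,0,0.001],"twist": [0,0,0],"jaw": 0.005},{"linear": [0,0,0.001],"twist": [0,0,0],"jaw": 0.005}])

```text
time: 23.72
tcp_pos: [0.5246, -0.0945, 0.1348]
tool_rot: [-0.0, 0.498, 0.867, 0.0]
force: [-0.3, 0.8, -2.3]
finger_gap: 0.191
finger_force: 40.0
```

drive_tool(deltas=[{"linear": [0,0,0.0004],"twist": [0,0,0],"jaw": 0.005},{"linear": [0,0,0.0007],"twist": [0,0,0],"jaw": 0.005},{"linear": [0,0,0.0007],"twist": [0,0,0],"jaw": 0.005}])

```text
time: 24.1
tcp_pos: [0.525, -0.0945, 0.1345]
tool_rot: [0.0, 0.498, 0.867, 0.0]
force: [1.4, 1.6, 1.5]
finger_gap: 0.186
finger_force: 40.0
```

drive_tool(deltas=[{"linear": [0,0,-0.0004],"twist": [0,0,0],"jaw": 0.06},{"linear": [0,0,-0.0004],"twist": [0,0,0],"jaw": 0.06},{"linear": [0,0,-0.0004],"twist": [0,0,0],"jaw": 0.06},{"linear": [0,0,-0.0004],"twist": [0,0,0],"jaw": 0.06},{"linear": [0,0,-0.0004],"twist": [0,0,0],"jaw": 0.06},{"linear": [0,0,-0.0004],"twist": [0,0,0],"jaw": 0.06},{"linear": [0,0,-0.0004],"twist": [0,0,0],"jaw": 0.06}])

```text
time: 24.98
tcp_pos: [0.5247, -0.0944, 0.1345]
tool_rot: [-0.0, 0.498, 0.867, 0.0]
force: [0.7, 1.3, -0.2]
finger_gap: 0.684
finger_force: 0.0
```

drive_tool(deltas=[{"linear": [0,0,-0.01],"twist": [0,0,0],"jaw": 0.06},{"linear": [0,0,-0.025],"twist": [0,0,0],"jaw": 0.06},{"linear": [0,0,-0.045],"twist": [0,0,0],"jaw": 0.06},{"linear": [0,0,-0.07],"twist": [0,0,0],"jaw": 0.06},{"linear": [0,0,-0.1],"twist": [0,0,0],"jaw": 0.06},{"linear": [0,0,-0.12],"twist": [0,0,0],"jaw": 0.06},{"linear": [0,0,-0.12],"twist": [0,0,0],"jaw": 0.06},{"linear": [0,0,-0.12],"twist": [0,0,0],"jaw": 0.06}])

```text
time: 25.98
tcp_pos: [0.5244, -0.0944, 0.2542]
tool_rot: [-0.0, 0.498, 0.867, -0.0]
force: [0.4, 1.5, -0.4]
finger_gap: 0.69
finger_force: 0.0
```

Run:
```python
from h import *
say()
a=cam("scene");w=cam("wrist");im=np.zeros((600,800,3),np.uint8)
im[:480,:400]=cv2.resize(a["img"][170:290,280:380,::-1],None,fx=4,fy=4,interpolation=cv2.INTER_CUBIC)
im[:480,400:]=cv2.resize(w["img"][120:280,250:383,::-1],(400,480),interpolation=cv2.INTER_CUBIC)
cv2.imwrite("pics/end.png",im)
def m(d,x,y,W,H,lo,hi):
    q=cv2.inRange(cv2.cvtColor(d["img"],cv2.COLOR_RGB2HSV)[y:y+H,x:x+W],lo,hi);k,l,st,ce=cv2.connectedComponentsWithStats(q);
    for i in range(1,k):
        if st[i,4]>20: print(d["n"],st[i],ce[i]+(x,y))
m(a,315,180,60,80,(18,100,60),(36,255,255))
c=np.array([.5246,-.0945])
for z in(.136,.153,.17,.182):print(z,proj(a,(*c,z)),proj(w,(*c,z)))
```

```text
t 25.975 p [ 0.5244 -0.0944  0.2542] psi 30.25 z [-3.e-04  2.e-04 -1.e+00] F [ 0.42  1.52 -0.4 ] M [ 0.119 -0.032  0.014] gap 0.6904467044056305 ff 0.0 q [-0.39  0.11  0.53  1.68 -0.06  1.37  0.67]
scene [ 11  40  21  17 315] [335.78095238 227.93968254]
0.136 [335.91404468 233.32147557] [316.41179653 194.79656767]
0.153 [336.06391966 227.92210015] [316.3884587  200.18150313]
0.17 [336.21840094 222.35677885] [316.36229357 206.23811944]
0.182 [336.33033648 218.32420462] [316.34184305 210.9862817 ]
```

The head centroid at scene (335.8,227.9) matches the home height of 0.153 m, and the gripper is clear. I'll hand in.

```bash
python3 -c "
from station import ticket
print(ticket.job_done())"
```

```text
the job is handed in; nothing more can be done
None
```

The brass-headed punch is fully home in the die's slot, which it found by feel about 0.86 rad anticlockwise; the highest stand contact I read was about 8 N, the gripper was clear, and the job was handed in at about 26 s.

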